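# Snap the loading cap onto the force sensor

## Robot

A 6-joint arm with a two-finger parallel gripper is mounted at the origin on the work surface. World frame = base frame: x ahead of the robot, y to its left, z up, the work surface at z = 0. Lengths are in mm, angles in rad, forces in N, time in s.
With the tool pointing down it reaches from about 350 to 975 mm from the base axis. Payload 7.1 kg.
Tool frame: the origin (TCP) lies between the finger pads; the fingertips stand 19 mm ahead of it and the grasp point (between the pads) is the TCP (ctrl.tcp_to_tips is the distance from the TCP to the fingertips, in mm); z points along the fingers, y is the line along which they close (so a half turn about z gives the same grasp; the last joint's range is limited). The gripper opens to 88 mm and grips with 3 to 60 N. Pads are 20 mm wide; open, the fingers measure 115 mm over their backs; the gripper's body (75 mm by 178 mm) begins 61 mm behind the grasp point.
Start: joints at [1.264, 0.423, 1.63, -0, 1.089, -0.019], TCP at [177.37, 599.287, 203.875] pointing down, gripper open.
Joint ranges: [-3, 3], [-0.9, 2.11], [0.09, 2.58], [-1.31, 4.45], [0.11, 2.69], [-2.54, 2.54]. Speed limits (rad/s): [2.39, 2.39, 3.01, 3.14, 3.14, 3.14].

## Interface

Orientations are given as a rotation vector (axis times angle).
In Python, from workcell import status, optics, ctrl gives the robot as it stands. The module is installed in compiled form; this text tells all that it offers.
- The arm moves only by the shell command python3 -m inch 'ROWS'. ROWS is JSON, a list that holds one entry, the list of rows, each a list of 7 numbers: the shift along the tool's x, y, z in mm, then the turn, a rotation vector about the tool's x, y, z in rad, then the opening in per cent of the stroke, from 0 (shut) to 100 (fully open). A call has 1 to 20 rows; each row is the pose to reach, as a shift and turn from the pose commanded when the call began, along the tool's axes at that moment; what a row does not reach only later rows make up. A row lasts 1/10 s, in which the tool goes at most 50 mm and 8.59 degrees, less where a joint would pass 70% of its speed; a pose out of reach is approached as far as the arm can. A call with a gripper value outside its range is refused whole. The fingers move at their own pace and stop on an object; the grip force is fixed at half the most. Time passes only in rows, so rows that repeat a pose let the fingers close. It gives the time, the measured TCP pose, the force, the opening and the grip force at its end, in the units of the state.
- status.get_obs(): the state, without advancing time (a new reading comes with each control period).
- optics.get_image(name): name is "scene" or "side" or "wrist"; returns a dict with "frame" (400x640x3 uint8, red, green, blue), "fx", "fy", "cx", "cy" (pixels), "rvec" (rotation vector, rad) and "tvec" (3), from world to camera coordinates, as OpenCV has them; the wrist camera has in their place "hand_eye" (4x4, takes a point from camera to tool coordinates, whose origin is the TCP and whose axes are the flange's). Camera axes: x right, y down, z forward; pixel columns grow to the right and rows downward; lengths in mm; the calibration is good to about 2 mm. A picture is of the moment at which its call begins: read the wrist's pose just before it. There is no depth.
- ctrl.close_job(): hands the job in; it is judged then, once.
The state is a dict: "t": time; "qpos": joint angles; "qvel": joint speeds; "joint_torque": joint torques, N m; "ee_pos": TCP position; "orientation": TCP orientation; "ft_force": force on the tool from outside, world axes, zero at the start; "moment": the same for the moment, N m; "width": finger opening in mm; "grasp_force": force on a finger pad.
Only numpy, scipy, OpenCV 4.12 (cv2) and the standard library are available. Lean on these libraries where they do the work, as an engineer would, in place of code of your own. Each camera call takes 0.05 s, during which the arm holds its last target. There are 200 camera calls.

## Task

A steel check weight has been left standing on the stud of the force sensor: stand it back upright in the empty compartment of the wooden weight tray. Then fit the black ribbed cap, open end down, over the stud and press it straight down until it clicks home on the flange, and keep pressing after the click so that the sprung stud stays pushed about half way down its travel or further; finish while the gripper is still holding the cap down like this, do not let go. The sensor is delicate, so never load it with more than about 40 N, and leave the other things on the table where they are.

Things in the scene. Friction and masses are not known exactly. Their poses are not given: they have to be found in the camera images.
- sensor: force sensor fixed to the table: square aluminium plate 120 x 120 x 8 mm with a round dark steel body 68 mm in diameter, 38 mm high over all. Above it, on a sprung spindle, a steel flange 40 mm in diameter (upper face 52 mm above the table when not pressed) that carries a steel stud. Origin at the centre of the plate's underside, on the stud's axis
- spindle (a joint): how far flange and stud are pushed down, m: 0 up, 0.008 hard stop. Spring: about 5 N to start moving, then 2 N per mm (about 13 N half way, 21 N at the stop)
- stud_seat (a point): foot of the stud: centre of the flange's upper face, where the cap's rim comes to rest; z up; moves down with the spindle. The stud is 18 mm in diameter, 34 mm tall, chamfered to 14 mm at its top (86 mm above the table). Four small sprung catch balls look out of its sides 6.5 mm above the flange
- cap_mid (a point): centre of the loose cap, half-way up: black ribbed plastic cylinder 36 mm in diameter, 40 mm tall, about 40 g, closed flat top, standing open end down on the table. Hollow, 36 mm deep; a 3 mm high lip inside the rim leaves an opening 20.4 mm wide
- cap_rim (a point): centre of the cap's open end, 20 mm below cap_mid; z up. Over the stud the lip meets the catch balls with the rim about 8 mm above the flange; passing them takes about 10 to 14 N, and the spindle yields 3 to 4 mm meanwhile. Then it clicks: the push drops, the stud springs up into the cap, the rim rests on the flange and is held
- weight_mid (a point): centre of the check weight to be put away: plain steel cylinder 30 mm in diameter, 44 mm tall, about 0.24 kg, standing upright on top of the stud; z along its axis
- tray_slot (a point): centre of the empty compartment's floor (4 mm above the table) in the fixed wooden tray: 100 x 132 mm, walls 4 mm thick and 12 mm high, split by one such wall into two compartments 92 mm (along x) by 60 mm (along y). The other weight stands in the other one, 64 mm along -y of this point
- small_weight_mid (a point): the other check weight, a plain steel cylinder 24 mm in diameter and 34 mm tall, in the tray's other compartment; point at its centre
- tape: roll of paper tape lying flat, 60 mm across, 18 mm high; origin under its centre
- glue: small white bottle, 34 mm in diameter, 95 mm tall; origin under its centre
- jar: glass jar with steel lid, 52 mm in diameter, 60 mm tall; origin under its centre
- driver: screwdriver lying down, 160 mm long, grey handle
- clamp: dark steel block 50 x 30 x 25 mm with a 20 mm pin on top; origin under its centre
- weight: the same check weight; origin at the centre of its underside, 22 mm below weight_mid
- cap: the same cap; origin at the centre of its rim, as cap_rim
Not all that is in view belongs to the job. Of the things that look like the part that bears tray_slot, the middle-sized one is meant.

How it is judged:
By the outcome, as a careful person would: the job done as asked, in the order asked, and still so for the second after the job is handed in, while the arm keeps its last pose, push and grip.
It also fails if it takes over 61 s, if anything falls off the work surface, if the arm or the gripper's body presses on something with over 40 N, if the wrist force passes 120 N, or if a joint passes its speed limit or range.

## Working session

There is one attempt and no reset: what is moved stays moved. The work goes in short steps, Python scripts to look and compute and a shell command to move; the robot and the scene stay as the last step left them, time stands still between calls to the robot, and variables do not carry over. Pictures are saved under pics/ and viewed, at most 10 in all, crops included, and the job is handed in when it is done.

```bash
mkdir -p pics
cat > h.py <<'E'
import numpy as np,cv2
from workcell import status,optics,ctrl
from scipy.spatial.transform import Rotation as R
def cam(name):
    o=status.get_obs(); d=optics.get_image(name)
    if 'rvec' in d:
        Rm=cv2.Rodrigues(np.array(d['rvec'],float))[0]; t=np.array(d['tvec'],float).ravel()
        Rw=Rm.T; c=-Rm.T@t
    else:
        H=np.array(d['hand_eye']); Rt=R.from_rotvec(o['orientation']).as_matrix()
        Rw=Rt@H[:3,:3]; c=Rt@H[:3,3]+np.array(o['ee_pos'])
    return d,Rw,c
def ray(C,u,v):
    d,Rw,c=C; r=Rw@np.array([(u-d['cx'])/d['fx'],(v-d['cy'])/d['fy'],1]); return c,r/np.linalg.norm(r)
def plane(C,u,v,z):
    c,r=ray(C,u,v); return c+r*(z-c[2])/r[2]
def proj(C,p):
    d,Rw,c=C; q=Rw.T@(np.array(p,float)-c); return np.array([d['fx']*q[0]/q[2]+d['cx'],d['fy']*q[1]/q[2]+d['cy']])
def two(a,b):
    A=[];B=[]
    for c,r in (a,b):
        P=np.eye(3)-np.outer(r,r);A.append(P);B.append(P@c)
    return np.linalg.lstsq(np.vstack(A),np.hstack(B),rcond=None)[0]
def save(C,n): cv2.imwrite('pics/'+n+'.png',C[0]['frame'][:,:,::-1])
E
python3 - <<'E'
from h import *
for n in('scene','side','wrist'):
    C=cam(n);save(C,n+'0');print(n,C[2].round(),C[0]['fx'],C[1].round(2).tolist())
o=status.get_obs();print(o)
E
```

```text
scene [1234. -172.  692.] 370.72161852629495 [[0.17, 0.63, -0.76], [0.99, -0.11, 0.13], [-0.0, -0.77, -0.64]]
side [ 361. -971.  902.] 489.7263648366454 [[0.98, -0.14, 0.14], [-0.2, -0.64, 0.74], [-0.01, -0.76, -0.65]]
wrist [106. 621. 384.] 277.5152563594225 [[0.28, 0.92, 0.26], [0.96, -0.27, -0.08], [-0.0, 0.27, -0.96]]
{'t': 0.15, 'qpos': array([ 1.26399734e+00,  4.23673471e-01,  1.63049533e+00, -6.95868655e-07,
        1.08860053e+00, -1.89728945e-02]), 'qvel': array([ 0.00058657, -0.00267161, -0.00307441, -0.00075078, -0.00155855,
       -0.0002408 ]), 'joint_torque': array([-1.76018793e-04, -5.44986212e+01, -2.73917574e+01,  6.44128933e-02,
        2.05052033e-02, -7.03742626e-05]), 'ee_pos': array([177.24134525, 598.8732179 , 203.28269363]), 'orientation': array([-4.50529302e-01, -3.10892736e+00,  1.82390739e-03]), 'ft_force': array([-0.42700522, -0.83446726, -0.43840892]), 'moment': array([-0.01867079, -0.01797175,  0.02257233]), 'grasp_force': 0.0, 'width': 87.70809981562229}
```

View pics/scene0.png

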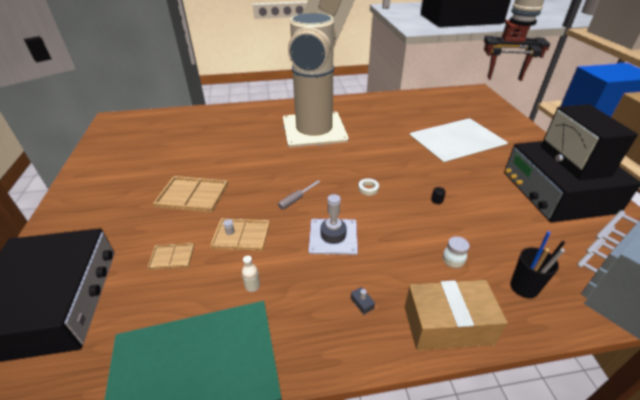

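View pics/side0.png

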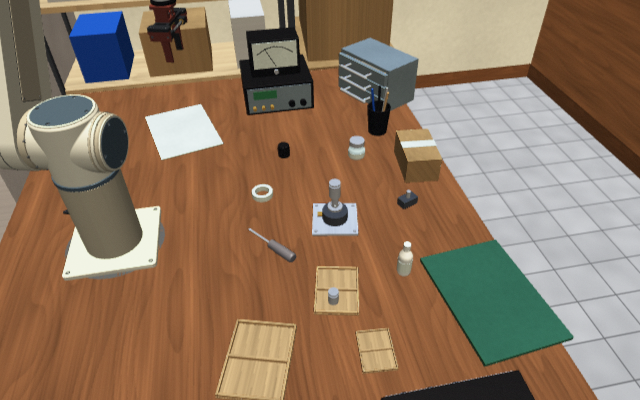

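Both views show the tray with the small weight, the middle-sized of three, at scene (241,233) and side (337,290). The sensor with the weight is at scene (333,230) and side (335,205), and the cap is at scene (438,196) and side (284,150).

```bash
cat > m1.py <<'E'
from h import *
C={n:cam(n) for n in('scene','side')}
def blob(n,box,f):
    x0,y0,x1,y1=box; im=C[n][0]['frame'][y0:y1,x0:x1].astype(int)
    m=f(im).astype(np.uint8); k,l,s,ce=cv2.connectedComponentsWithStats(m)
    i=1+np.argmax(s[1:,4]); 
    cn=max(cv2.findContours((l==i).astype(np.uint8),0,1)[0],key=cv2.contourArea)
    return np.array([s[i,0]+s[i,2]/2-.5+x0,s[i,1]+s[i,3]/2-.5+y0]),s[i],cn.reshape(-1,2)+[x0,y0]
dark=lambda im: im.max(2)<60
a=blob('scene',(422,180,455,212),dark);b=blob('side',(270,136,300,165),dark)
print('cap',a[0],a[1],b[0],b[1],two(ray(C['scene'],*a[0]),ray(C['side'],*b[0])))
light=lambda im:(im[:,:,2]>im[:,:,0]-5)&(im.max(2)>80)
for n,box in(('scene',(300,185,370,262)),('side',(302,170,368,242))):
    x=blob(n,box,light);q=cv2.minAreaRect(x[2].astype(np.float32));print(n,x[0],x[1])
    h=cv2.convexHull(x[2].astype(np.int32)).reshape(-1,2);print(h.tolist())
out=[]
for n,box in(('scene',(140,140,380,280)),('side',(230,160,410,360))):
    x0,y0,x1,y1=box;im=C[n][0]['frame'][y0:y1,x0:x1,::-1]
    out.append(cv2.resize(im,None,fx=2.2,fy=2.2,interpolation=cv2.INTER_CUBIC))
h=max(i.shape[0] for i in out)
out=[cv2.copyMakeBorder(i,0,h-i.shape[0],0,0,cv2.BORDER_CONSTANT) for i in out]
im=np.hstack(out);print(im.shape);im=im if im.shape[1]<=800 else im
cv2.imwrite('pics/crop1.png',cv2.resize(im,(min(800,im.shape[1]),int(im.shape[0]*min(1,800/im.shape[1])))))
for n,pts in(('scene',[(217,219),(270,220),(265,250),(211,247)]),('side',[(316,267),(359,267),(359,313),(314,311)])):
    P=np.array([plane(C[n],*p,12) for p in pts]);print(n,P.round(),P.mean(0).round())
W=two(ray(C['scene'],334,196),ray(C['side'],335,182));print('wtop',W)
E
python3 m1.py
```

```text
cap [438.  195.5] [ 10   8  13  16 154] [283.5 149.5] [  8   6  12  16 161] [475.10515625 289.9411529   18.17324663]
scene [332.5 236. ] [   9   34   48   35 1381]
[[338, 219], [354, 220], [355, 222], [356, 240], [356, 252], [355, 253], [348, 253], [310, 252], [309, 251], [309, 247], [311, 223], [312, 220], [313, 219]]
side [334.5 218. ] [  10   32   46   33 1150]
[[339, 202], [355, 203], [356, 209], [357, 223], [357, 234], [312, 234], [312, 229], [313, 204], [314, 203], [329, 202]]
(440, 924, 3)
scene [[ 459. -333.   12.]
 [ 488. -192.   12.]
 [ 595. -211.   12.]
 [ 562. -343.   12.]] [ 526. -270.   12.]
side [[ 487. -202.   12.]
 [ 587. -223.   12.]
 [ 554. -351.   12.]
 [ 459. -326.   12.]] [ 522. -275.   12.]
wtop [566.63827127 -35.74969377 132.65600642]
```

View pics/crop1.png

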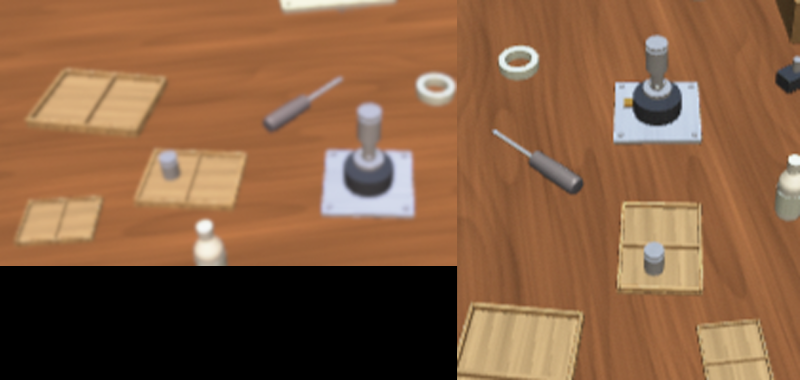

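Tray yaw is about -0.2 and its centre about (524,-273), so the slot is about (530,-242). The weight is about (567,-36) with its top at about 131, and the cap about (475,290). All of these fit the given heights and the reach. I'll move to look at the sensor from above.

```bash
python3 -m inch '[[[-537,-503,-40,0,0,0,100],[-537,-503,-40,0,0,0,100],[-537,-503,-40,0,0,0,100],[-537,-503,-40,0,0,0,100],[-537,-503,-40,0,0,0,100],[-537,-503,-40,0,0,0,100],[-537,-503,-40,0,0,0,100],[-537,-503,-40,0,0,0,100],[-537,-503,-40,0,0,0,100],[-537,-503,-40,0,0,0,100],[-537,-503,-40,0,0,0,100],[-537,-503,-40,0,0,0,100],[-537,-503,-40,0,0,0,100],[-537,-503,-40,0,0,0,100],[-537,-503,-40,0,0,0,100],[-537,-503,-40,0,0,0,100],[-537,-503,-40,0,0,0,100],[-537,-503,-40,0,0,0,100],[-537,-503,-40,0,0,0,100],[-537,-503,-40,0,0,0,100]]]'
python3 - <<'E'
from h import *
C=cam('wrist');save(C,'w1');o=status.get_obs();print(o['ee_pos'],o['orientation'],o['qpos'],o['t'])
print(proj(C,(566,-36,130)),proj(C,(524,-273,12)),proj(C,(566,-36,8)))
S={n:cam(n) for n in('scene','side')}
for n,p in(('scene',[(311.5,219),(355,219.5),(356.5,252),(309,251)]),('side',[(313,203),(355.5,202.5),(357.5,233),(312,233.5)])):
    P=np.array([plane(S[n],*q,8) for q in p]);print(n,P.round(),P.mean(0))
E
```

```text
t: 2.25
ee_pos: [549.1, -34.3, 244.0]
orientation: [-0.448, -3.109, -0.0]
ft_force: [-0.1, -0.7, -0.9]
width: 88.0
grasp_force: 0.0
[549.19333597 -34.47838801 243.99348273] [4.48156371e-01 3.10944689e+00 4.56763660e-05] [-8.43417953e-02  2.67532934e-01  1.75906135e+00  3.12840289e-05
  1.11498072e+00 -1.36886860e+00] 2.3
[324.51295212 202.2661562 ] [169.31756577 196.1559835 ] [323.95791126 178.75051061]
scene [[ 499.  -81.    8.]
 [ 521.   35.    8.]
 [ 637.   11.    8.]
 [ 613. -104.    8.]] [567.65532456 -34.77748179   8.        ]
side [[ 522.   32.    8.]
 [ 637.   10.    8.]
 [ 613. -107.    8.]
 [ 498.  -84.    8.]] [567.53785558 -37.05951278   8.        ]
```

View pics/w1.png

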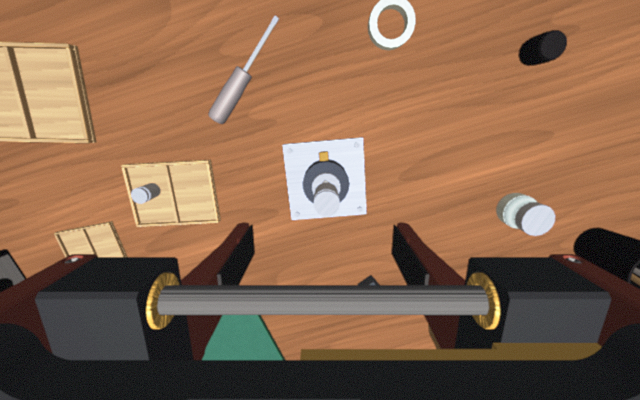

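The wrist view shows plate corners at about (283,145), (363,138), (367,213) and (292,220). The weight's top is at about (326,202), the tray at (122,165)–(217,221), and the cap at (543,47).

Run:
```python
from h import *
C=cam('wrist');im=C[0]['frame'].astype(int)
x0,y0,x1,y1=275,130,375,225
m=(im[y0:y1,x0:x1,2]>im[y0:y1,x0:x1,0]-3)&(im[y0:y1,x0:x1].max(2)>90)
m=cv2.morphologyEx(m.astype(np.uint8),cv2.MORPH_OPEN,np.ones((3,3)))
cn=max(cv2.findContours(m,0,1)[0],key=cv2.contourArea)+[x0,y0]
q=cv2.approxPolyDP(cv2.convexHull(cn.astype(np.int32)),6,True).reshape(-1,2);print(q.tolist())
P=np.array([plane(C,*p,8) for p in q]);print(P.round(),P.mean(0))
print('wtop',plane(C,326,202,130))
t=np.array([plane(C,*p,12) for p in[(122,165),(210,161),(217,221),(135,226)]]);print(t.round(),t.mean(0))
print('cap top guess',plane(C,552,44,40))
e=status.get_obs();print(e['ee_pos'],R.from_rotvec(e['orientation']).as_matrix().round(4))
g=im[185:225,305:350].mean(2).astype(np.uint8)
cv2.imwrite('pics/w1c.png',np.hstack([cv2.resize(C[0]['frame'][180:225,300:350,::-1],None,fx=8,fy=8),cv2.resize(C[0]['frame'][25:70,515:570,::-1],(400,360))]))
```

```text
[[362, 138], [365, 213], [292, 218], [283, 145]]
[[ 523.   35.    8.]
 [ 638.   10.    8.]
 [ 613. -104.    8.]
 [ 500.  -80.    8.]] [568.67002082 -34.74538301   8.        ]
wtop [566.451088   -34.83519986 130.        ]
[[ 460. -321.   12.]
 [ 491. -192.   12.]
 [ 583. -218.   12.]
 [ 554. -347.   12.]] [ 522.00056409 -269.58491978   12.        ]
cap top guess [475.08452465 286.99983287  40.        ]
[549.39659004 -34.95278505 243.96824964] [[-9.591e-01  2.831e-01  1.000e-04]
 [ 2.831e-01  9.591e-01  0.000e+00]
 [-1.000e-04  0.000e+00 -1.000e+00]]
```

View pics/w1c.png

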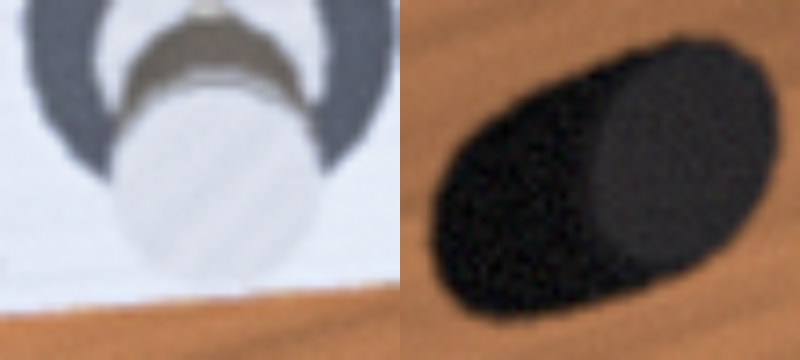

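```bash
python3 -m inch '[[[-17,5,10,0,0,0,100],[-17,5,40,0,0,0,100],[-17,5,70,0,0,0,100],[-17,5,95,0,0,0,100],[-17,5,112,0,0,0,100],[-17,5,122,0,0,0,100],[-17,5,126,0,0,0,100],[-17,5,126,0,0,0,100],[-17,5,126,0,0,0,0],[-17,5,126,0,0,0,0],[-17,5,126,0,0,0,0],[-17,5,126,0,0,0,0],[-17,5,126,0,0,0,0],[-17,5,126,0,0,0,0],[-17,5,126,0,0,0,0],[-17,5,126,0,0,0,0],[-17,5,126,0,0,0,0]]]'
```

```text
t: 4.15
ee_pos: [567.2, -35.5, 117.8]
orientation: [-0.451, -3.109, 0.0]
ft_force: [-0.8, 0.4, -0.3]
width: 19.5
grasp_force: 0.0
```

Run:
```python
from h import *
C=cam('wrist');S=cam('side');print({k:status.get_obs()[k] for k in('t','width','grasp_force','ft_force','ee_pos')})
a=C[0]['frame'][100:400,120:520];b=cv2.resize(S[0]['frame'][140:260,260:420],(400,300),interpolation=cv2.INTER_CUBIC)
cv2.imwrite('pics/w2.png',np.hstack([a,b])[:,:,::-1])
```

```text
{'t': 4.25, 'width': 11.229344582417184, 'grasp_force': 0.0, 'ft_force': array([ 0.33929398,  0.7021935 , -0.26468502]), 'ee_pos': array([567.21712059, -35.48047868, 117.85940586])}
```

View pics/w2.png

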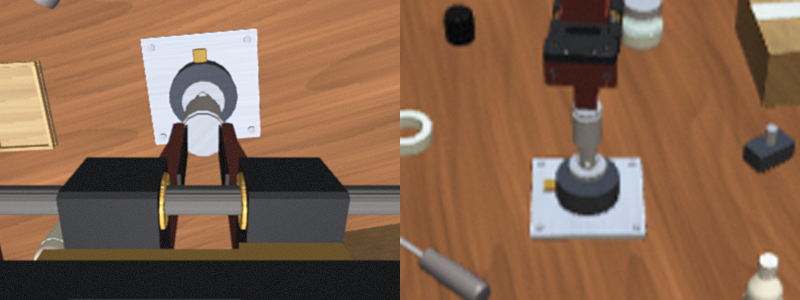

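Run:
```python
from h import *
C=cam('wrist');S=cam('side');print({k:status.get_obs()[k] for k in('t','width','grasp_force','ft_force','ee_pos')})
H=np.array(C[0]['hand_eye']);print(H.round(3))
o=status.get_obs()['ee_pos']
print('tcp',proj(C,o),'tips',proj(C,o-[0,0,19]),'wtop',proj(C,(567,-34.5,130)),'wbot',proj(C,(567,-34.5,86)))
print('side tcp',proj(S,o),proj(S,o-[0,0,19]),proj(S,(567,-34.5,130)))
a=cv2.resize(C[0]['frame'][180:300,250:400],(500,400),interpolation=cv2.INTER_CUBIC);b=cv2.resize(S[0]['frame'][140:240,300:370],(280,400),interpolation=cv2.INTER_CUBIC)
cv2.imwrite('pics/w3.png',np.hstack([a,b])[:,:,::-1])
```

```text
{'t': 4.35, 'width': 2.924349096626776, 'grasp_force': 0.0, 'ft_force': array([0.69638629, 0.44197622, 0.21574458]), 'ee_pos': array([567.2242197 , -35.48832454, 117.85016558])}
[[  -0.      -0.962   -0.272   74.665]
 [   1.      -0.       0.       0.954]
 [  -0.      -0.272    0.962 -180.944]
 [   0.       0.       0.       1.   ]]
tcp [321.16716486 227.67234018] tips [321.28390749 218.15473138] wtop [322.42247421 234.0608701 ] wbot [322.44185995 212.01604117]
side tcp [334.42756529 185.29014349] [334.39571648 191.05361195] [334.27762825 181.31361656]
```

View pics/w3.png

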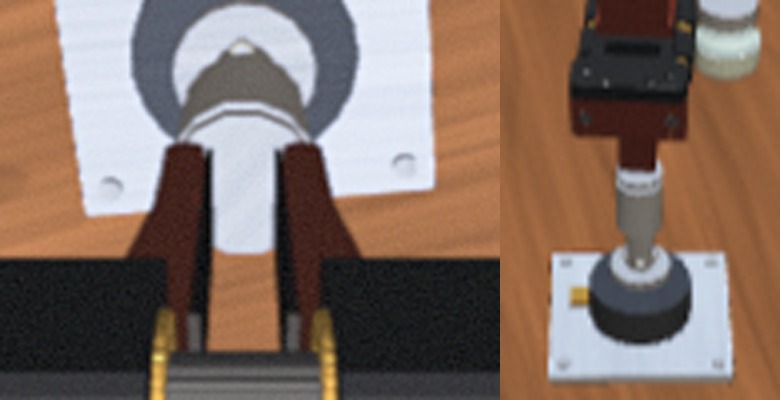

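Run:
```python
from h import *
C=cam('wrist');S=cam('side');print(ctrl.tcp_to_tips,[x for x in dir(ctrl) if x[0]!='_'],[x for x in dir(status) if x[0]!='_'])
for v in(222,225): print(two(ray(C,323,v),ray(S,335,182.5)))
print('left tip / right tip',two(ray(C,305.5,223.5),ray(S,335,182.5)))
# weight top outline height check: front (low-x) edge in wrist, bottom
for z in(100,115,130): print(z,proj(C,(552,-34.5,z)),proj(C,(582,-34.5,z)))
```

```text
19.0 ['Unreachable', 'close_job', 'tcp_to_tips'] ['get_obs']
[565.82725522 -32.4014385  122.57022616]
[566.60184339 -32.95010565 123.36836184]
left tip / right tip [562.11391232 -42.79951413 130.70943143]
100 [316.74486226 199.98889575] [327.93406651 235.4843034 ]
115 [316.31346716 206.19707083] [328.32316672 244.00008177]
130 [315.81237897 213.40819387] [328.77248807 253.83384945]
```

The pictures show the fingers closing above the weight's top: the near tip edges are at about (305,224), and the weight's top disc lies below and between them. From the pixel gap, the real tips lie about 16 mm behind the TCP instead of 19 mm ahead of it. I'll open, go 20 mm lower and grip again. That is safe whichever geometry is right.

```bash
python3 -m inch '[[[0,0,0,0,0,0,100],[0,0,0,0,0,0,100],[0,0,0,0,0,0,100],[0,0,0,0,0,0,100],[0,0,0,0,0,0,100],[0,0,0,0,0,0,100],[0,0,0,0,0,0,100],[0,0,0,0,0,0,100],[0,0,0,0,0,0,100],[0,0,4,0,0,0,100],[0,0,8,0,0,0,100],[0,0,12,0,0,0,100],[0,0,16,0,0,0,100],[0,0,20,0,0,0,100],[0,0,20,0,0,0,100]]]'
python3 -m inch '[[[0,0,0,0,0,0,30],[0,0,0,0,0,0,30],[0,0,0,0,0,0,30],[0,0,0,0,0,0,30],[0,0,0,0,0,0,30],[0,0,0,0,0,0,30],[0,0,0,0,0,0,30],[0,0,0,0,0,0,30]]]'
python3 - <<'E'
from h import *
C=cam('wrist');S=cam('side')
a=cv2.resize(C[0]['frame'][180:300,250:400],(500,400),interpolation=cv2.INTER_CUBIC);b=cv2.resize(S[0]['frame'][140:240,300:370],(280,400),interpolation=cv2.INTER_CUBIC)
cv2.imwrite('pics/w4.png',np.hstack([a,b])[:,:,::-1])
E
```

```text
t: 5.95
ee_pos: [566.8, -35.4, 97.1]
orientation: [-0.45, -3.108, 0.0]
ft_force: [1.0, 0.7, -0.4]
width: 88.0
grasp_force: 0.0
t: 6.75
ee_pos: [567.3, -35.5, 97.9]
orientation: [0.45, 3.109, 0.0]
ft_force: [0.7, 0.2, 0.0]
width: 28.9
grasp_force: 30.0
```

```bash
python3 -m inch '[[[0,0,-8,0,0,0,30],[0,0,-25,0,0,0,30],[0,0,-45,0,0,0,30],[0,0,-60,0,0,0,30],[-4,-35,-60,0,0,0,30],[-8,-70,-60,0,0,0,30],[-12,-110,-60,0,0,0,30],[-16,-150,-60,0,0,0,30],[-20,-190,-60,0,0,0,30],[-22,-207,-60,0,0,0,30],[-22,-207,-60,0,0,0,30],[-22,-207,-60,0,0,0,30]]]'
python3 - <<'E'
from h import *
C=cam('wrist');S=cam('side');Q=cam('scene')
print('glue',plane(Q,250,289,0),plane(S,404.5,272,0))
im=C[0]['frame'];a=cv2.resize(im[60:360,80:500],(560,400),interpolation=cv2.INTER_AREA);b=cv2.resize(S[0]['frame'][200:320,290:360],(233,400),interpolation=cv2.INTER_CUBIC)
cv2.imwrite('pics/w5.png',np.hstack([a,b])[:,:,::-1])
o=status.get_obs();print(o['ee_pos'],o['width'],o['grasp_force'])
E
```

```text
t: 8.05
ee_pos: [529.4, -239.6, 157.8]
orientation: [-0.452, -3.108, -0.001]
ft_force: [0.8, -0.1, -3.0]
width: 29.2
grasp_force: 30.0
glue [ 697.38301958 -251.03284531    0.        ] [ 6.92938169e+02 -2.50209013e+02  1.13686838e-13]
[ 529.74817825 -238.79231457  157.8537954 ] 28.805921413283247 29.99957799911499
```

View pics/w5.png

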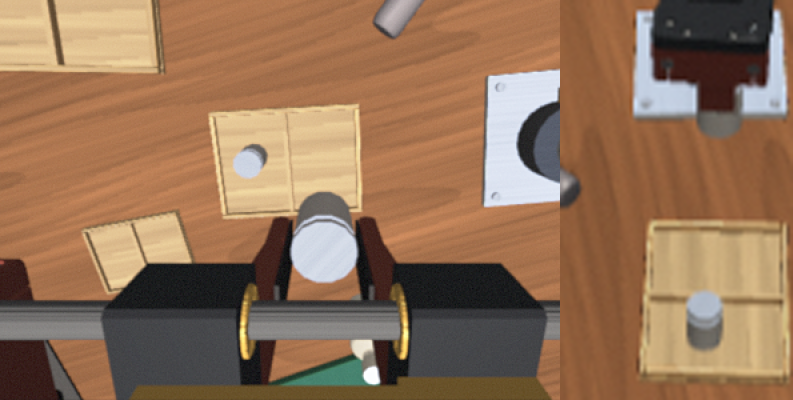

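The weight (crop (325,240)) is held upright. The empty compartment spans crop (288,108)–(360,213), and the glue is well clear.

```bash
python3 - <<'E'
from h import *
C=cam('wrist');f=lambda x,y:plane(C,x*.75+80,y*.75+60,12)
P=np.array([f(*p) for p in[(287,111),(358,105),(361,208),(293,214)]]);print(P.round(1),P.mean(0).round(1))
E
python3 -m inch '[[[0,0,30,0,0,0,30],[0,0,60,0,0,0,30],[0,0,90,0,0,0,30],[0,0,115,0,0,0,30],[0,0,128,0,0,0,30],[0,0,134,0,0,0,30],[0,0,136,0,0,0,30],[0,0,136,0,0,0,30]]]'
```

```text
[[ 477.6 -255.4   12. ]
 [ 490.2 -194.8   12. ]
 [ 582.6 -216.6   12. ]
 [ 570.3 -279.5   12. ]] [ 530.2 -236.6   12. ]
t: 9.05
ee_pos: [530.3, -240.3, 22.6]
orientation: [0.45, 3.108, -0.001]
ft_force: [0.4, 0.0, -1.6]
width: 29.3
grasp_force: 30.0
```

```bash
python3 -m inch '[[[0,0,1,0,0,0,30],[0,0,2,0,0,0,30],[0,0,3,0,0,0,30],[0,0,4,0,0,0,30],[0,0,4.5,0,0,0,30],[0,0,5,0,0,0,30],[0,0,5,0,0,0,30]]]'
```

```text
t: 9.75
ee_pos: [529.5, -240.2, 16.8]
orientation: [-0.451, -3.109, -0.0]
ft_force: [-0.3, 0.3, -2.0]
width: 29.0
grasp_force: 30.0
```

```bash
python3 -m inch '[[[0,0,0.3,0,0,0,30],[0,0,0.6,0,0,0,30],[0,0,1,0,0,0,30],[0,0,1,0,0,0,30]]]'
```

```text
t: 10.15
ee_pos: [529.6, -240.2, 15.9]
orientation: [0.45, 3.109, -0.0]
ft_force: [-0.1, -0.3, -1.8]
width: 28.8
grasp_force: 30.0
```

```bash
python3 -m inch '[[[0,0,0.3,0,0,0,30],[0,0,0.6,0,0,0,30],[0,0,0.6,0,0,0,30]]]'; python3 -m inch '[[[0,0,0.3,0,0,0,30],[0,0,0.6,0,0,0,30],[0,0,0.6,0,0,0,30]]]'
```

```text
t: 10.45
ee_pos: [529.7, -240.3, 15.9]
orientation: [0.45, 3.109, -0.0]
ft_force: [-2.1, 0.7, 4.1]
width: 29.2
grasp_force: 30.0
t: 10.75
ee_pos: [529.8, -240.3, 15.8]
orientation: [0.45, 3.109, -0.0]
ft_force: [-2.5, 1.6, 10.9]
width: 29.0
grasp_force: 30.0
```

```bash
python3 -m inch '[[[0,0,-0.9,0,0,0,30],[0,0,-0.9,0,0,0,30],[0,0,-0.9,0,0,0,55],[0,0,-0.9,0,0,0,55],[0,0,-0.9,0,0,0,55],[0,0,-0.9,0,0,0,55],[0,0,-0.9,0,0,0,55],[0,0,-5,0,0,0,55],[0,0,-20,0,0,0,55],[0,0,-50,0,0,0,55],[0,0,-90,0,0,0,55],[0,0,-130,0,0,0,80],[0,0,-160,0,0,0,100],[0,0,-160,0,0,0,100]]]'
python3 - <<'E'
from h import *
S=cam('side');Q=cam('scene');C=cam('wrist')
o=status.get_obs();print(o['ee_pos'],o['width'])
a=cv2.resize(C[0]['frame'][60:360,80:500],(420,300));b=cv2.resize(S[0]['frame'][240:340,280:400],(360,300),interpolation=cv2.INTER_CUBIC)
cv2.imwrite('pics/w6.png',np.hstack([a,b])[:,:,::-1])
E
```

```text
t: 12.15
ee_pos: [532.4, -241.6, 180.7]
orientation: [0.449, 3.1, -0.004]
ft_force: [-0.2, -0.5, -0.4]
width: 68.8
grasp_force: 0.0
[ 529.16109962 -239.98264008  174.84276657] 81.02422912868836
```

View pics/w6.png

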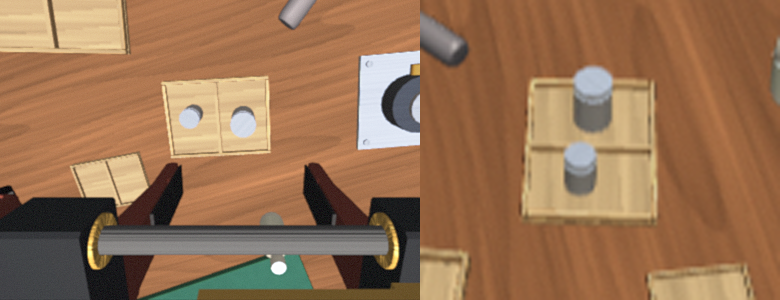

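The check weight stands upright in the empty compartment and the small weight is untouched. Next is the cap.

```bash
python3 -m inch '[[[20,48,0,0,0,0,100],[40,94,0,0,0,0,100],[60,141,0,0,0,0,100],[80,188,0,0,0,0,100],[100,235,0,0,0,0,100],[120,282,0,0,0,0,100],[140,329,0,0,0,0,100],[160,376,0,0,0,0,100],[180,423,0,0,0,0,100],[195,460,0,0,0,0,100],[205,482,0,0,0,0,100],[205,482,0,0,0,0,100],[205,482,0,0,0,0,100],[205,482,0,0,0,0,100],[205,482,0,0,0,0,100]]]'
cat > m2.py <<'E'
from h import *
C=cam('wrist');o=status.get_obs();print(o['ee_pos'],o['orientation'],o['qpos'])
g=C[0]['frame'].astype(int);p=proj(C,(475,288,40));print('pred top',p)
x0,x1,y0,y1=int(p[0])-50,int(p[0])+50,int(p[1])-70,int(p[1])+50
w=g[y0:y1,x0:x1]; m=((w.max(2)<90)&(w[:,:,0]-w[:,:,2]<20)).astype(np.uint8)
k,l,s,ce=cv2.connectedComponentsWithStats(m)
for i in range(1,k):
    if s[i,4]>200:
        print(s[i]+[x0,y0,0,0,0],ce[i]+[x0,y0])
        top=((l==i)&(w.mean(2)>25)).astype(np.uint8);top=cv2.morphologyEx(top,cv2.MORPH_OPEN,np.ones((5,5)))
        c=cv2.findContours(top,0,1)[0]
        if c:
            c=max(c,key=cv2.contourArea)
            if len(c)>5:
                e=cv2.fitEllipse(c);q=np.array(e[0])+[x0,y0];P=plane(C,*q,40)
                print('top',q,e[1],P); a=plane(C,q[0]-e[1][0]/2,q[1],40);b=plane(C,q[0]+e[1][0]/2,q[1],40);print('dia',np.linalg.norm(a-b))
                Rt=R.from_rotvec(o['orientation']).as_matrix();print('tool shift',Rt.T@(P-o['ee_pos']))
E
python3 m2.py
```

```text
t: 13.8
ee_pos: [469.8, 278.7, 174.3]
orientation: [-0.453, -3.108, 0.001]
ft_force: [-0.3, -0.5, 0.2]
width: 87.6
grasp_force: 0.0
[469.98423506 278.86615884 174.50044079] [-4.53287555e-01 -3.10831199e+00  6.59631758e-04] [ 5.13791460e-01  3.46692215e-01  1.82773937e+00 -1.03943926e-04
  9.67736693e-01 -7.67325898e-01]
pred top [330.65934991 185.44647319]
[318 167  29  31 223] [331.07174888 176.08520179]
```

```bash
sed -i 's/w.max(2)<90)/w.max(2)<130)/; s/w.mean(2)>25/w.mean(2)>T/' m2.py; sed -i "s/^k,l,s,ce/print(w[50:95:4,50].tolist());T=38\nk,l,s,ce/" m2.py; python3 m2.py
```

```text
[470.07626661 279.03692812 174.64874957] [-4.53121786e-01 -3.10858676e+00  2.97745478e-04] [ 5.13962469e-01  3.46571244e-01  1.82750790e+00 -6.68732542e-05
  9.67752046e-01 -7.67305608e-01]
pred top [330.47947315 185.27658801]
[[126, 86, 62], [28, 25, 25], [96, 91, 91], [112, 106, 103], [111, 106, 103], [111, 104, 102], [107, 103, 100], [104, 99, 101], [95, 91, 93], [192, 129, 90], [195, 132, 93], [166, 110, 76]]
[318 167  28  32 723] [331.50622407 182.33886584]
top [331.991642   184.75189209] (25.575347900390625, 26.774879455566406) [474.8990146  289.86896413  40.        ]
dia 29.886716788348146
tool shift [ -1.54687635  11.78629501 134.64608456]
```

```bash
python3 -m inch '[[[-1.5,11.5,20,0,0,0,100],[-1.5,11.5,55,0,0,0,100],[-1.5,11.5,90,0,0,0,100],[-1.5,11.5,120,0,0,0,100],[-1.5,11.5,140,0,0,0,100],[-1.5,11.5,155,0,0,0,100],[-1.5,11.5,165,0,0,0,100],[-1.5,11.5,170,0,0,0,100],[-1.5,11.5,170,0,0,0,100]]]'
python3 -m inch '[[[0,0,2,0,0,0,100],[0,0,4,0,0,0,100],[0,0,6,0,0,0,100],[0,0,6,0,0,0,100]]]'
```

```text
t: 14.8
ee_pos: [474.7, 290.7, 4.6]
orientation: [0.451, 3.109, -0.0]
ft_force: [-0.0, -0.3, 0.1]
width: 87.5
grasp_force: 0.0
t: 15.2
ee_pos: [474.6, 290.8, -1.2]
orientation: [0.45, 3.109, 0.0]
ft_force: [0.1, -0.1, -0.2]
width: 87.6
grasp_force: 0.0
```

```bash
python3 -m inch '[[[0,0,0,0,0,0,30],[0,0,0,0,0,0,30],[0,0,0,0,0,0,30],[0,0,0,0,0,0,30],[0,0,0,0,0,0,30],[0,0,0,0,0,0,30],[0,0,0,0,0,0,30],[0,0,0,0,0,0,30],[0,0,0,0,0,0,30],[0,0,-2,0,0,0,30],[0,0,-6,0,0,0,30],[0,0,-20,0,0,0,30],[0,0,-20,0,0,0,30]]]'
cat > m3.py <<'E'
from h import *
C=cam('wrist');S=cam('side');Q=cam('scene');o=status.get_obs();Rt=R.from_rotvec(o['orientation']).as_matrix()
print(o['ee_pos'],o['width'],o['grasp_force'],Rt[:,2].round(4))
E
python3 m3.py
```

```text
t: 16.5
ee_pos: [475.7, 291.5, 20.7]
orientation: [0.45, 3.107, 0.003]
ft_force: [0.3, 0.3, -1.0]
width: 35.1
grasp_force: 30.0
[474.72921445 290.91125853  19.13678277] 35.280663537269064 29.999904914293438 [ 8.e-04  5.e-04 -1.e+00]
```

```bash
python3 -m inch '[[[0,0,-40,0,0,0,30],[0,0,-80,0,0,0,30],[0,0,-116,0,0,0,30],[-22,-29,-116,0,0,0,30],[-48,-64,-116,0,0,0,30],[-76,-100,-116,0,0,0,30],[-104,-136,-116,0,0,0,30],[-130,-172,-116,0,0,0,30],[-157,-208,-116,0,0,0,30],[-184,-243,-116,0,0,0,30],[-206,-272,-116,0,0,0,30],[-214,-283,-116,0,0,0,30],[-217,-286,-116,0,0,0,30],[-217,-286,-116,0,0,0,30],[-217,-286,-116,0,0,0,30],[-217,-286,-116,0,0,0,30]]]'
python3 - <<'E'
from h import *
C=cam('wrist');o=status.get_obs();print(o['ee_pos'],o['orientation'],o['width'])
np.savez('w7.npz',f=C[0]['frame'],Rw=C[1],c=C[2],ee=o['ee_pos'],ori=o['orientation'],fx=C[0]['fx'],fy=C[0]['fy'],cx=C[0]['cx'],cy=C[0]['cy'])
s=proj(C,(568,-35.3,86));t=proj(C,o['ee_pos']+[0,0,41]);print('stud',s,'captop',t)
u,v=map(int,(s+t)/2);cv2.imwrite('pics/w7.png',cv2.resize(C[0]['frame'][v-75:v+75,u-100:u+100,::-1],(800,600),interpolation=cv2.INTER_CUBIC));print(u-100,v-75)
E
```

```text
t: 18.25
ee_pos: [601.0, -43.6, 134.6]
orientation: [-0.448, -3.109, -0.0]
ft_force: [0.1, -1.4, -0.5]
width: 35.0
grasp_force: 30.0
[601.06640222 -43.78586212 134.69666298] [-4.47988703e-01 -3.10918608e+00 -1.45104661e-04] 35.03656360689199
stud [319.81484437 167.52808731] captop [320.61921525 256.10555508]
220 136
```

View pics/w7.png

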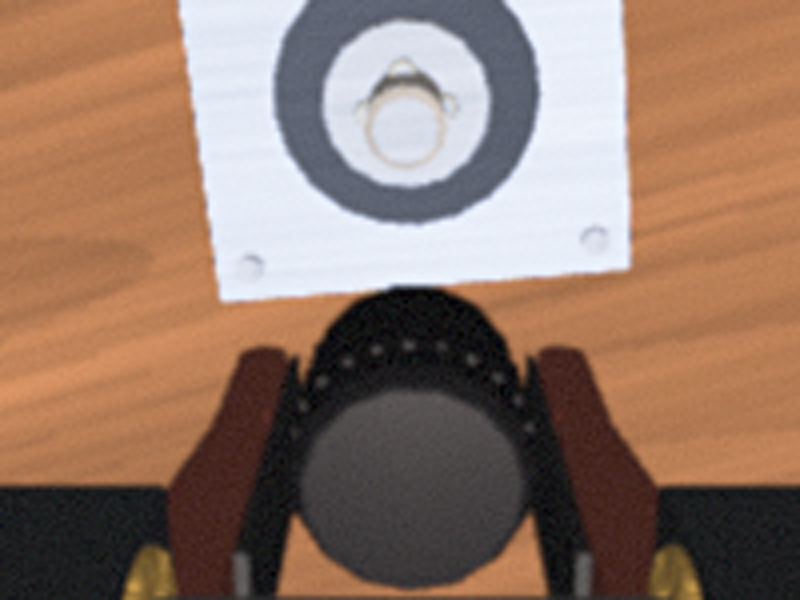

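The last view shows the stud top at crop (404,127), the flange centre at about (407,102), and the cap top held at about (413,489).

Run:
```python
from h import *
d=np.load('w7.npz');C=({k:float(d[k]) for k in('fx','fy','cx','cy')},d['Rw'],d['c']);Rt=R.from_rotvec(d['ori']).as_matrix()
f=lambda x,y,z:plane(C,x/4-.375+220,y/4-.375+136,z)
T=lambda P:(Rt.T@(P-d['ee'])).round(2)
stud=(f(363,127,86)+f(445.5,127,86)+f(404.5,87,86)+f(404.5,168,86))/4
fl=(f(323,102,52)+f(491,102,52)+f(407,17,52)+f(407,187,52))/4
z=d['ee'][2]+41
cap=(f(301,489,z)+f(526,489,z)+f(413,389,z)+f(413,588,z))/4
print('stud',stud,T(stud),np.linalg.norm(f(363,127,86)-f(445.5,127,86)))
print('flange',fl,T(fl),np.linalg.norm(f(323,102,52)-f(491,102,52)))
print('cap',cap,T(cap),np.linalg.norm(f(301,489,z)-f(526,489,z)))
print('need',T(stud)-T(cap),T(fl)-T(cap))
```

```text
stud [568.18105932 -34.56537073  86.        ] [34.14 -0.44 48.71] 17.240995928033808
flange [568.38178438 -34.19107802  52.        ] [ 3.404e+01 -3.000e-02  8.271e+01] 40.059971661102345
cap [602.64699712 -42.90062509 175.69666298] [ -1.25   1.3  -41.  ] 31.469940052770788
need [35.39 -1.74 89.71] [ 35.29  -1.33 123.71]
```

```bash
python3 -m inch '[[[12,-0.6,0,0,0,0,30],[24,-1.2,0,0,0,0,30],[32,-1.6,0,0,0,0,30],[34.8,-1.6,0,0,0,0,30],[34.8,-1.6,15,0,0,0,30],[34.8,-1.6,30,0,0,0,30],[34.8,-1.6,40,0,0,0,30],[34.8,-1.6,44,0,0,0,30],[34.8,-1.6,44,0,0,0,30],[34.8,-1.6,44,0,0,0,30]]]'
python3 -m inch '[[[0,0,1,0,0,0,30],[0,0,2,0,0,0,30],[0,0,3,0,0,0,30],[0,0,4,0,0,0,30],[0,0,5,0,0,0,30],[0,0,6,0,0,0,30],[0,0,6,0,0,0,30]]]'
```

```text
t: 19.3
ee_pos: [567.8, -36.8, 90.5]
orientation: [-0.451, -3.109, 0.0]
ft_force: [-0.1, -0.7, -1.0]
width: 35.5
grasp_force: 30.0
t: 20.0
ee_pos: [567.5, -36.7, 84.5]
orientation: [-0.45, -3.109, 0.0]
ft_force: [0.1, 0.0, -0.2]
width: 35.3
grasp_force: 30.0
```

```bash
python3 -m inch '[[[0,0,0.5,0,0,0,30],[0,0,1,0,0,0,30],[0,0,1.5,0,0,0,30],[0,0,2,0,0,0,30],[0,0,2,0,0,0,30]]]'; python3 -m inch '[[[0,0,0.5,0,0,0,30],[0,0,1,0,0,0,30],[0,0,1.5,0,0,0,30],[0,0,2,0,0,0,30],[0,0,2,0,0,0,30]]]'
```

```text
t: 20.5
ee_pos: [567.5, -36.7, 82.6]
orientation: [-0.451, -3.109, 0.0]
ft_force: [0.5, 0.2, -1.2]
width: 35.6
grasp_force: 30.0
t: 21.0
ee_pos: [567.5, -36.6, 80.6]
orientation: [-0.451, -3.109, -0.0]
ft_force: [0.5, 1.2, -0.9]
width: 35.2
grasp_force: 30.0
```

```bash
python3 -m inch '[[[0,0.4,0,0,0,0,30],[0,0.8,1,0,0,0,30],[0,0.8,2,0,0,0,30],[0,0.8,3,0,0,0,30],[0,0.8,4,0,0,0,30],[0,0.8,5,0,0,0,30],[0,0.8,6,0,0,0,30],[0,0.8,7,0,0,0,30],[0,0.8,8,0,0,0,30],[0,0.8,8,0,0,0,30]]]'
```

```text
t: 22.0
ee_pos: [567.7, -35.9, 72.5]
orientation: [-0.45, -3.109, 0.0]
ft_force: [0.0, 0.1, -0.7]
width: 35.0
grasp_force: 30.0
```

```bash
python3 -m inch '[[[0,0,1,0,0,0,30],[0,0,2.5,0,0,0,30],[0,0,4,0,0,0,30],[0,0,5.5,0,0,0,30],[0,0,7,0,0,0,30],[0,0,8.5,0,0,0,30],[0,0,10,0,0,0,30],[0,0,11.5,0,0,0,30],[0,0,11.5,0,0,0,30]]]'; python3 -m inch '[[[0,0,0.5,0,0,0,30],[0,0,1,0,0,0,30],[0,0,1.5,0,0,0,30],[0,0,2,0,0,0,30],[0,0,2,0,0,0,30]]]'
```

```text
t: 22.9
ee_pos: [567.7, -35.9, 60.9]
orientation: [-0.45, -3.109, 0.0]
ft_force: [-0.4, 0.2, -0.4]
width: 35.5
grasp_force: 30.0
t: 23.4
ee_pos: [568.0, -36.0, 59.5]
orientation: [0.45, 3.109, 0.0]
ft_force: [-0.5, 0.1, 3.4]
width: 35.1
grasp_force: 30.0
```

Contact with the catch balls came at the expected height. I'll press in small steps.

```bash
python3 -m inch '[[[0,0,0.5,0,0,0,30],[0,0,1,0,0,0,30],[0,0,1.5,0,0,0,30],[0,0,2,0,0,0,30],[0,0,2,0,0,0,30]]]'; python3 -m inch '[[[0,0,0.5,0,0,0,30],[0,0,1,0,0,0,30],[0,0,1,0,0,0,30]]]'; python3 -m inch '[[[0,0,0.5,0,0,0,30],[0,0,1,0,0,0,30],[0,0,1,0,0,0,30]]]'
```

```text
t: 23.9
ee_pos: [568.0, -35.9, 57.5]
orientation: [0.45, 3.109, 0.0]
ft_force: [-1.6, 1.3, 6.7]
width: 35.2
grasp_force: 30.0
t: 24.2
ee_pos: [568.0, -35.8, 56.6]
orientation: [0.451, 3.109, 0.0]
ft_force: [-1.7, 2.7, 7.8]
width: 35.0
grasp_force: 30.0
t: 24.5
ee_pos: [568.1, -35.8, 55.7]
orientation: [0.451, 3.109, 0.0]
ft_force: [-2.7, 1.6, 8.8]
width: 35.4
grasp_force: 30.0
```

```bash
python3 -m inch '[[[0.4,0.2,0.5,0,0,0,30],[0.4,0.2,1,0,0,0,30],[0.4,0.2,1,0,0,0,30]]]'; python3 -m inch '[[[0,0,0.5,0,0,0,30],[0,0,1,0,0,0,30],[0,0,1,0,0,0,30]]]'; python3 -m inch '[[[0,0,0.5,0,0,0,30],[0,0,1,0,0,0,30],[0,0,1,0,0,0,30]]]'
```

```text
t: 24.8
ee_pos: [568.0, -35.7, 55.0]
orientation: [0.45, 3.108, 0.0]
ft_force: [-1.6, -0.1, 10.5]
width: 35.1
grasp_force: 30.0
t: 25.1
ee_pos: [568.1, -35.7, 54.1]
orientation: [0.45, 3.108, 0.0]
ft_force: [-2.0, 0.7, 11.2]
width: 35.5
grasp_force: 30.0
t: 25.4
ee_pos: [567.1, -35.6, 51.8]
orientation: [-0.45, -3.109, -0.0]
ft_force: [-0.6, -0.0, -2.2]
width: 35.5
grasp_force: 30.0
```

The force dropped to about -2 N with the rim at flange height, so the cap clicked home. I'll press on now.

```bash
python3 -m inch '[[[0,0,0.5,0,0,0,30],[0,0,1,0,0,0,30],[0,0,1.5,0,0,0,30],[0,0,2,0,0,0,30],[0,0,2.5,0,0,0,30],[0,0,3,0,0,0,30],[0,0,3,0,0,0,30]]]'; python3 -m inch '[[[0,0,0.5,0,0,0,30],[0,0,1,0,0,0,30],[0,0,1.5,0,0,0,30],[0,0,2,0,0,0,30],[0,0,2.5,0,0,0,30],[0,0,3,0,0,0,30],[0,0,3,0,0,0,30]]]'
```

```text
t: 26.1
ee_pos: [567.4, -35.7, 49.4]
orientation: [-0.45, -3.109, 0.0]
ft_force: [-2.4, 0.2, 5.7]
width: 35.7
grasp_force: 30.0
t: 26.8
ee_pos: [567.4, -35.7, 46.8]
orientation: [0.45, 3.109, -0.0]
ft_force: [-4.3, 0.0, 10.9]
width: 35.5
grasp_force: 30.0
```

```bash
python3 -m inch '[[[0.3,0,0.5,0,0,0,30],[0.5,0,1,0,0,0,30],[0.5,0,1.5,0,0,0,30],[0.5,0,2,0,0,0,30],[0.5,0,2.5,0,0,0,30],[0.5,0,3,0,0,0,30],[0.5,0,3,0,0,0,30],[0.5,0,3,0,0,0,30]]]'
```

```text
t: 27.6
ee_pos: [567.5, -35.7, 44.5]
orientation: [0.45, 3.108, -0.0]
ft_force: [-5.4, -0.9, 15.1]
width: 35.2
grasp_force: 30.0
```

```bash
python3 -m inch '[[[0.2,0,0.4,0,0,0,30],[0.4,0,0.8,0,0,0,30],[0.4,0,0.8,0,0,0,30],[0.4,0,0.8,0,0,0,30],[0.4,0,0.8,0,0,0,30],[0.4,0,0.8,0,0,0,30],[0.4,0,0.8,0,0,0,30],[0.4,0,0.8,0,0,0,30],[0.4,0,0.8,0,0,0,30]]]'
python3 - <<'E'
from h import *
S=cam('side')
for k in range(3):
    cam('side');o=status.get_obs();print(o['ee_pos'].round(2),o['ft_force'].round(1),o['width'])
# rim/flange boundary: vertical profile through the stud axis in the side view
for z in (38,44,52,60,84): print(z,proj(S,(568,-35.3,z)).round(1))
u=int(round(proj(S,(568,-35.3,50))[0]));print(S[0]['frame'][190:218,u].mean(1).round().tolist())
E
```

```text
t: 28.5
ee_pos: [567.5, -35.7, 44.0]
orientation: [0.45, 3.107, -0.0]
ft_force: [-4.9, -1.9, 16.9]
width: 35.1
grasp_force: 30.0
[567.49 -35.71  43.98] [-4.2 -2.3 16.4] 35.504596498106174
[567.49 -35.74  43.96] [-4.3 -0.3 17. ] 35.176923398425
[567.49 -35.74  43.95] [-4.2 -1.7 16.6] 35.2356831610145
38 [334.6 208.7]
44 [334.6 207. ]
52 [334.6 204.7]
60 [334.6 202.4]
84 [334.7 195.4]
[20.0, 28.0, 38.0, 37.0, 38.0, 36.0, 38.0, 39.0, 37.0, 37.0, 36.0, 35.0, 35.0, 36.0, 34.0, 36.0, 36.0, 37.0, 30.0, 12.0, 13.0, 63.0, 89.0, 92.0, 88.0, 77.0, 75.0, 74.0]
```

The push is steady at about 16.7 N, which puts the spindle about 5.8 mm down with the cap clicked and held. I'm handing in now.

```bash
python3 -c "
from workcell import ctrl;print(ctrl.close_job())"
```

```text
the job is handed in; nothing more can be done
None
```

I stood the check weight upright in the empty tray compartment, then clicked the cap home on the flange. I handed in with the gripper still holding it down at a steady 17 N or so, which by the spring figures is about 5.8 mm of the 8 mm travel; no reading went above 17 N on the sensor, and the job took about 29 s.

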